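# Roll-test two ribbon spindles and fit the straight one

## Robot

A 6-joint arm with a two-finger parallel gripper is mounted at the origin on a cart in front of the work surface, level with it; the furniture and walls round the work are solid. World frame = base frame: x ahead of the robot, y to its left, z up, the work surface at z = 0. Lengths are in m, angles in rad, forces in N, time in s.
With the tool pointing down it reaches from about 0.35 to 0.775 m from the base axis. Payload 5.5 kg.
Tool frame: the origin (TCP) lies at the very end of the fingers, on their centre line; the grasp point (between the pads) lies 19 mm behind it; x points along the fingers, z is the direction in which the jaws open and shut, and the axes are right-handed (so a half turn about x gives the same grasp; the last joint's range is limited). The gripper opens to 85 mm and grips with 20 to 120 N. Pads are 22 mm wide; open, the fingers measure 114 mm over their backs; the gripper's body (76 mm by 85 mm) begins 54 mm behind the grasp point. The pads swing forward as they close: fully open they stand 13 mm farther back than shut.
Start: joints at [1.031, 0.313, 0.046, 1.304, 0, 1.431], TCP at [0.224, 0.53, 0.231] pointing down, gripper open.
Joint ranges: [-2.76, 2.76], [-0.86, 1.69], [-1.03, 1.26], [-2.2, 2.34], [-1.47, 1.5], [-3.14, 3.14]. Speed limits (rad/s): [2.57, 2.57, 3.14, 3.14, 3.14, 3.14].

## Interface

Orientations are given as a unit quaternion [w, x, y, z].
In Python, from bench import monitor, vision, close_job gives the robot as it stands.
- The arm moves only by the shell command python3 -m creep 'ROWS' [FORCE]. ROWS is JSON, a list of rows, each a list of 3 entries, a list of its own where there are three numbers: the turn, a rotation vector about the tool's x, y, z in degrees, then the shift along the tool's x, y, z in m, then the opening, from 0 (shut) to 1 (fully open). A call has 1 to 20 rows; each row is the pose to reach, as a shift and turn from the pose measured when the call began, along the tool's axes at that moment; what a row does not reach only later rows make up. A row lasts 1/8 s, in which the tool goes at most 62.5 mm and 10.7 degrees, less where a joint would pass 70% of its speed; a pose out of reach is approached as far as the arm can. A call with a gripper value outside its range is refused whole. The fingers move at their own pace and stop on an object; FORCE is the grip in N (left out, the last holds). Time passes only in rows, so rows that repeat a pose let the fingers close. It gives the time, the measured TCP pose, the force and the opening at its end, in the units of the state.
- monitor.get_state(): the state, without advancing time (a new reading comes with each control period).
- vision.read_camera(name): name is "scene" or "top" or "wrist"; returns a dict with "image" (384x512x3 uint8, blue, green, red), "fovy" (degrees; the focal length in pixels is half the picture's height over the tangent of half this angle, whatever the lens; pixels are square), "cx", "cy" (the principal point, pixels), "R" (3x3) and "t" (3): a world point X has camera coordinates R X + t. Camera axes: x right, y down, z forward; pixel columns grow to the right and rows downward; lengths in m; the calibration is good to about 2 mm. A picture is of the moment at which its call begins. There is no depth.
- close_job(): hands the job in, once; it reports no verdict.
The state is a dict: "time_s": time; "qpos": joint angles; "qd": joint speeds; "tau": joint torques, N m; "eef_pos": TCP position; "orientation": TCP orientation; "ft_force": force on the tool from outside, world axes, zero at the start; "wrist_torque": the same for the moment, N m; "width": finger opening in m.
Only numpy, scipy, OpenCV 4.12 (cv2) and the standard library are available. Lean on these libraries where they do the work, as an engineer would, in place of code of your own. Each camera call takes 0.05 s, during which the arm holds its last target.

## Task

Two wooden spindles for the ribbon stand lie on the flat steel plate, and one of them is bowed. Take the small hand board by its handle and roll each of them along the plate with it, half a turn or more, to find out which: the bowed one lifts the board, the straight one runs level. Press lightly all the way, giving way to the lift, so that neither is crushed. Then put the board down flat, lay the straight spindle in the two V rests of the ribbon stand and the bowed one in the cardboard scrap box, leaving the other things where they are.

Things in the scene. Friction and masses are not known exactly. Their poses are not given: they have to be found in the camera images.
- plate: flat steel plate fixed on the counter, 140 mm (x) by 300 mm (y, the rolling direction), its top 12 mm above the counter; at each end in y a stop strip (inner face 150 mm from the middle) rises 8 mm above the plate. Origin under its centre, at counter height. The spindles start 58 to 70 mm either side of its middle
- spindle_1: one of two look-alike wooden spindles, 18 mm thick, 120 mm long, 40 g, lying on the plate across its long side; one is straight, one bowed (its middle 3 mm off the line of its ends, the bow level at the start); the names do not tell which. Crushed by more than 15 N from board or plate. Origin: centre of its middle section; x along it, z up at the start (it turns as it rolls)
- spindle_2: one of two look-alike wooden spindles, 18 mm thick, 120 mm long, 40 g, lying on the plate across its long side; one is straight, one bowed (its middle 3 mm off the line of its ends, the bow level at the start); the names do not tell which. Crushed by more than 15 N from board or plate. Origin: centre of its middle section; x along it, z up at the start (it turns as it rolls)
- board: plywood hand board, 90 (x) by 120 (y) by 16 mm, about 160 g, its sole sprung on cork (20 N a mm, 3 mm at most), lying handle up: a bar 70 mm along x, 18 mm thick, its top 55 mm over the underside. Origin: centre of the underside. Pressed on a spindle and moved along y it rolls it half as far (57 mm a turn). The straight one keeps it 18 mm over the plate; the bowed one lifts it 2 to 3 mm twice a turn
- stand: plywood ribbon stand, fixed: foot 124 mm (x) by 80 mm (y), 10 mm thick; two upright posts, 8 mm thick, 50 mm either side of the middle in x, each topped by a V rest open upward (90 degrees, bottom of the V 55 mm and its tips 78 mm above the counter, 45 mm apart). A spindle lies in both Vs along x, its ends sticking out. Origin under the foot's centre
- stand_seat (a point): point in the stand, 67.7 mm above the counter, midway between the posts, where the centre of the straight spindle comes to lie when it rests in both Vs; its x axis is the stand's, along the spindle. The middle of the bowed one would lie 3 mm off it
- scrap_box: open cardboard box, fixed, 165 mm (x) by 110 mm (y), 45 mm high, walls and floor 4 to 5 mm thick. Origin under its centre
- glass: small glass, 49 mm wide, 62 mm high, a bystander; origin under its middle
- stamp: wooden hand stamp, 26x38 mm, 70 mm high, a bystander; origin under its middle
- tape: roll of tape lying flat, 96 mm across, 25 mm high, a bystander; origin under its middle

How it is judged:
By the outcome, as a careful person would: the job done as asked, in the order asked, and still so for the second after the job is handed in, with the robot touching nothing.
It also fails if it takes over 72 s, if anything falls off the work surface, if the arm or the gripper's body presses on something with over 40 N, if the wrist force passes 120 N, or if a joint passes its speed limit or range.

## Working session

There is one attempt and no reset: what is moved stays moved. The work goes in short steps, Python scripts to look and compute and a shell command to move; the robot and the scene stay as the last step left them, time stands still between calls to the robot, and variables do not carry over. Pictures are saved under pics/ and viewed, and the job is handed in when it is done.

```bash
ls; mkdir -p pics; python3 - <<'E'
from bench import monitor, vision
import cv2
s=monitor.get_state(); print(s)
for n in ["scene","top","wrist"]:
    c=vision.read_camera(n); cv2.imwrite(f"pics/{n}0.png",c["image"]); print(n,c["fovy"],c["cx"],c["cy"],c["R"],c["t"])
E
```

```text
pics
{'time_s': 0.0, 'qpos': array([1.03139335e+00, 3.14041170e-01, 4.49604223e-02, 1.30359056e+00,
       2.70092716e-05, 1.43121865e+00]), 'qd': array([ 0.00031609, -0.00041399,  0.00054324, -0.00031225, -0.00081775,
       -0.00078706]), 'tau': array([ 1.63873997e-04, -4.80625284e+01,  2.98533618e+01,  1.96029874e-02,
       -2.21824080e-04, -1.63433759e-05]), 'eef_pos': array([0.22354541, 0.5292074 , 0.23037809]), 'orientation': array([ 0.58873137, -0.3910272 ,  0.58993577,  0.39047264]), 'ft_force': array([0.06693647, 0.5726527 , 0.33216843]), 'wrist_torque': array([-0.0038782 ,  0.06258749, -0.00658369]), 'width': 0.08545548951735402}
scene 53.0953766637288 252.06651956916156 193.40130591209433 [[ 0.73389658 -0.67918746  0.01001009]
 [-0.42911373 -0.47500217 -0.76826711]
 [ 0.5265522   0.55953314 -0.64005113]] [-0.38558745  0.28284394  0.92461047]
top 55.98825499292986 252.3529831506157 182.54781293786962 [[-0.01515041 -0.99985984 -0.00712471]
 [-0.99607292  0.0157139  -0.087131  ]
 [ 0.08723075  0.00577666 -0.99617138]] [0.03422498 0.55339836 1.25171229]
wrist 71.7252911468872 254.6874181078583 189.15954848603886 [[ 0.39083536  0.92045633 -0.00280341]
 [ 0.8873222  -0.3759529   0.26705566]
 [ 0.24475913 -0.10686232 -0.96367703]] [-0.57285568 -0.03225798  0.37993691]
```

```bash
python3 - <<'E'
import cv2
a=cv2.imread("pics/top0.png"); cv2.imwrite("pics/top0b.png",cv2.resize(a,(800,600),interpolation=cv2.INTER_CUBIC))
E
```

```text
(no output)
```

View pics/top0.png

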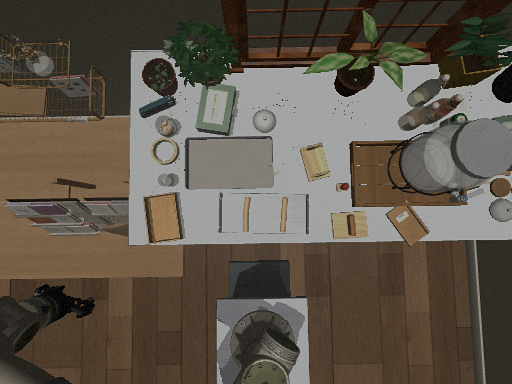

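View pics/scene0.png

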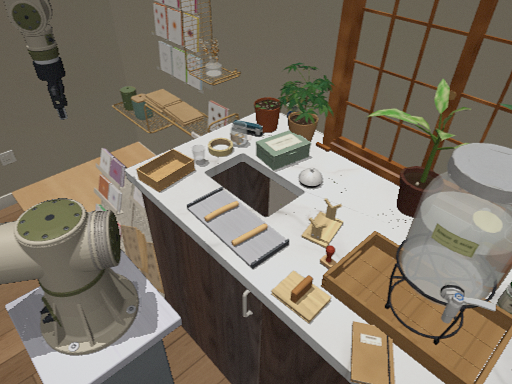

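View pics/wrist0.png

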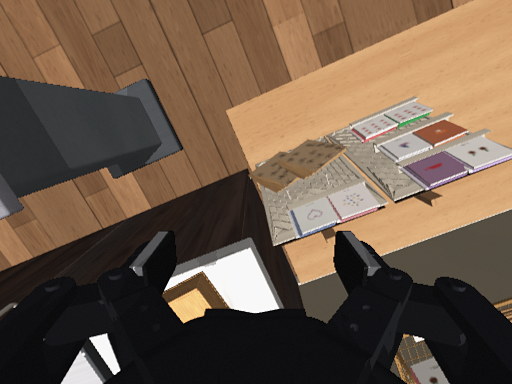

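The top view shows, in pixels, the plate (264,213), spindles (247,214) and (284,214), board (350,225), stand (315,161), scrap box (164,217), glass (168,180), tape (164,152) and stamp (343,187). There is a sink between the plate and the back. I'll enlarge crops for detail.

```bash
cat > h.py <<'E'
import numpy as np, cv2
from bench import monitor, vision
def cam(n):
    c=vision.read_camera(n); c["f"]=192/np.tan(np.radians(c["fovy"]/2)); c["R"]=np.array(c["R"]); c["t"]=np.array(c["t"]); return c
def ray(c,u,v,z):
    d=c["R"].T@np.array([(u-c["cx"])/c["f"],(v-c["cy"])/c["f"],1]); o=-c["R"].T@c["t"]
    return o+d*(z-o[2])/d[2]
def proj(c,X):
    p=c["R"]@np.array(X)+c["t"]; return np.array([p[0]/p[2]*c["f"]+c["cx"],p[1]/p[2]*c["f"]+c["cy"]])
def crop(c,u0,v0,u1,v1,k,fn,step=10):
    im=cv2.resize(c["image"][v0:v1,u0:u1],None,fx=k,fy=k,interpolation=cv2.INTER_CUBIC)
    for u in range((u0//step+1)*step,u1,step):
        x=int((u-u0+.5)*k); cv2.line(im,(x,0),(x,6),(0,0,255),1); cv2.putText(im,str(u),(x-10,16),0,.35,(0,0,255),1)
    for v in range((v0//step+1)*step,v1,step):
        y=int((v-v0+.5)*k); cv2.line(im,(0,y),(6,y),(0,0,255),1); cv2.putText(im,str(v),(8,y+4),0,.35,(0,0,255),1)
    cv2.imwrite("pics/"+fn,im)
E
python3 - <<'E'
from h import *
c=cam("top"); crop(c,210,140,380,250,4.7,"t1.png"); crop(c,135,130,245,250,5,"t2.png")
s=cam("scene"); crop(s,180,180,350,325,4,"s1.png")
for u,v in [(220,194),(308,194),(220,234),(308,234)]: print(ray(c,u,v,0.02))
E
```

```text
[0.51538363 0.14072951 0.02      ]
[ 0.51054962 -0.17016354  0.02      ]
[0.37510739 0.14175938 0.02      ]
[ 0.37056074 -0.1661643   0.02      ]
```

View pics/t1.png

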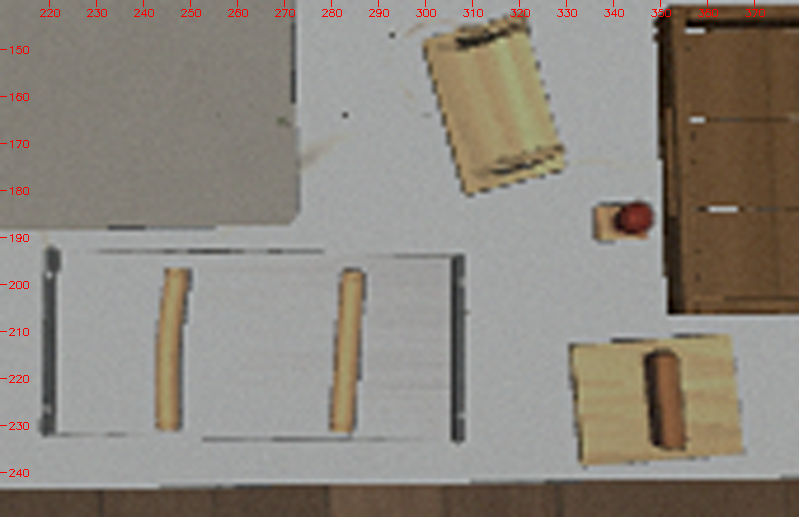

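View pics/t2.png

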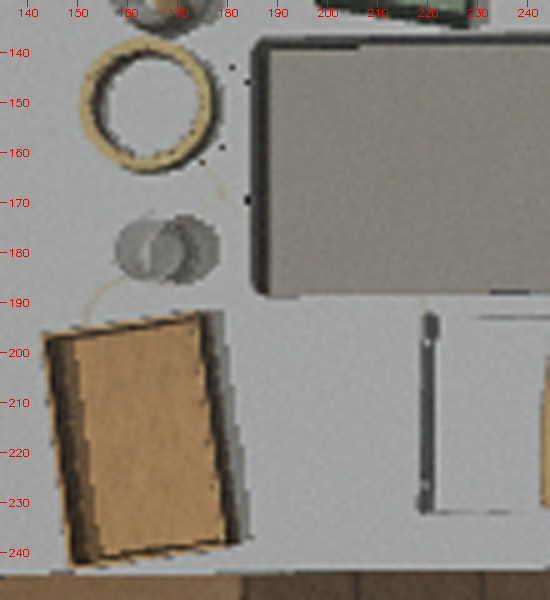

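View pics/s1.png

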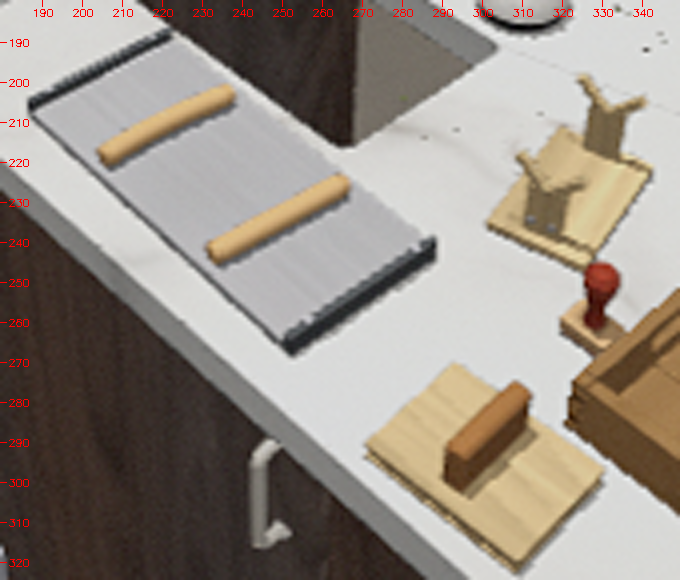

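```bash
python3 - <<'E'
from h import *
T=cam("top");S=cam("scene")
np.set_printoptions(precision=4,suppress=True)
def t(X,Y,z): return ray(T,210+X/4.7-.5,140+Y/4.7-.5,z)
def t2(X,Y,z): return ray(T,135+X/5-.5,130+Y/5-.5,z)
def s(X,Y,z): return ray(S,180+X/4-.5,180+Y/4-.5,z)
def show(n,P):
    P=np.array(P); print(n,P[:,:2].tolist() if 0 else "\n",P[:,:2]," mean",P[:,:2].mean(0)," sides",[round(float(np.linalg.norm(P[i]-P[i-1])),4) for i in range(len(P))])
show("board top",[t(*p,.016) for p in [(570,345),(728,336),(743,453),(582,463)]])
show("board sc",[s(*p,.016) for p in [(368,442),(453,362),(605,465),(515,560)]])
show("handle sc",[s(*p,.055) for p in [(447,440),(518,383)]])
show("stand top",[t(*p,.010) for p in [(425,38),(520,20),(566,165),(468,193)]])
show("stand sc",[s(*p,.010) for p in [(565,125),(652,172),(590,262),(488,222)]])
show("spL top",[t(*p,.021) for p in [(177,268),(167,350),(168,430)]])
show("spL sc",[s(*p,.021) for p in [(105,158),(232,93)]])
show("spR top",[t(*p,.021) for p in [(352,270),(347,350),(342,432)]])
show("spR sc",[s(*p,.021) for p in [(213,255),(343,183)]])
show("plate top",[t(*p,.02) for p in [(60,250),(451,256),(451,440),(55,433)]])
show("box top",[t2(*p,.045) for p in [(43,333),(205,312),(240,545),(72,568)]])
q=monitor.get_state()["orientation"]
from scipy.spatial.transform import Rotation as Ro
print(Ro.from_quat(q[[1,2,3,0]]).as_matrix())
E
```

```text
board top 
 [[ 0.4428 -0.249 ]
 [ 0.4478 -0.3675]
 [ 0.3607 -0.375 ]
 [ 0.3551 -0.255 ]]  mean [ 0.4016 -0.3116]  sides [0.0879, 0.1186, 0.0874, 0.1202]
board sc 
 [[ 0.3538 -0.2565]
 [ 0.4394 -0.2495]
 [ 0.4495 -0.3669]
 [ 0.3587 -0.3725]]  mean [ 0.4003 -0.3114]  sides [0.1161, 0.0859, 0.1178, 0.0911]
handle sc 
 [[ 0.3681 -0.3061]
 [ 0.4314 -0.3069]]  mean [ 0.3997 -0.3065]  sides [0.0633, 0.0633]
stand top 
 [[ 0.6787 -0.1474]
 [ 0.6915 -0.2205]
 [ 0.5792 -0.2519]
 [ 0.559  -0.1768]]  mean [ 0.6271 -0.1991]  sides [0.1233, 0.0742, 0.1166, 0.0777]
stand sc 
 [[ 0.6792 -0.1477]
 [ 0.6869 -0.2252]
 [ 0.5805 -0.2513]
 [ 0.5565 -0.1769]]  mean [ 0.6258 -0.2003]  sides [0.1261, 0.0779, 0.1096, 0.0782]
spL top 
 [[0.5049 0.0448]
 [0.4437 0.0531]
 [0.3843 0.0531]]  mean [0.4443 0.0503]  sides [0.1209, 0.0618, 0.0594]
spL sc 
 [[0.3859 0.0525]
 [0.5042 0.0445]]  mean [0.445  0.0485]  sides [0.1186, 0.1186]
spR top 
 [[ 0.5014 -0.0866]
 [ 0.4416 -0.0814]
 [ 0.3809 -0.0764]]  mean [ 0.4413 -0.0815]  sides [0.1209, 0.06, 0.0609]
spR sc 
 [[ 0.3818 -0.0756]
 [ 0.4987 -0.0854]]  mean [ 0.4403 -0.0805]  sides [0.1172, 0.1172]
plate top 
 [[ 0.5199  0.1327]
 [ 0.5108 -0.1612]
 [ 0.3738 -0.1574]
 [ 0.3833  0.1375]]  mean [ 0.4469 -0.0121]  sides [0.1367, 0.294, 0.1371, 0.295]
box top 
 [[0.5108 0.4055]
 [0.5237 0.2929]
 [0.363  0.2683]
 [0.3491 0.3837]]  mean [0.4366 0.3376]  sides [0.1632, 0.1133, 0.1625, 0.1163]
[[-0.0002 -0.9211  0.3893]
 [-0.0003  0.3893  0.9211]
 [-1.      0.0001 -0.0004]]
```

```bash
cat >> h.py <<'E'
from scipy.spatial.transform import Rotation as Ro
def st():
    s=monitor.get_state(); q=s["orientation"]; R=Ro.from_quat(q[[1,2,3,0]])
    return s,R
def rel(P,zang):
    """turn (deg) and shift (m) in tool axes for TCP at P, pointing down, tool z at zang deg in world"""
    s,R=st(); a=np.radians(zang); x=np.array([0,0,-1.]); z=np.array([np.cos(a),np.sin(a),0]); y=np.cross(z,x)
    G=Ro.from_matrix(np.array([x,y,z]).T)
    print("turn",np.round((R.inv()*G).as_rotvec(degrees=True),2),"shift",np.round(R.inv().apply(np.array(P)-s["eef_pos"]),4))
def now():
    s,R=st(); m=R.as_matrix(); print("t",round(s["time_s"],2),"p",np.round(s["eef_pos"],4),"z",np.round(np.degrees(np.arctan2(m[1,2],m[0,2])),2),"xaxis",np.round(m[:,0],3),"F",np.round(s["ft_force"],2),"M",np.round(s["wrist_torque"],2),"w",round(s["width"],4))
E
python3 - <<'E'
from h import *
now(); rel((.45,.1,.24),93.3); rel((.401,-.3115,.16),93.3)
E
```

```text
t 0.35 p [0.2238 0.5296 0.2311] z 67.09 xaxis [-0. -0. -1.] F [0.03 0.56 0.67] M [0.01 0.   0.02] w 0.0857
turn [-2.621e+01 -2.000e-02 -1.000e-02] shift [-0.0088 -0.3756 -0.3076]
turn [-2.621e+01 -2.000e-02 -1.000e-02] shift [ 0.0713 -0.4907 -0.7057]
```

```bash
python3 -m creep '[[[-9,0,0],[-0.009,-0.376,-0.308],1],[[-18,0,0],[-0.009,-0.376,-0.308],1],[[-26.2,0,0],[-0.009,-0.376,-0.308],1],[[-26.2,0,0],[-0.009,-0.376,-0.308],1],[[-26.2,0,0],[-0.009,-0.376,-0.308],1],[[-26.2,0,0],[-0.009,-0.376,-0.308],1],[[-26.2,0,0],[-0.009,-0.376,-0.308],1],[[-26.2,0,0],[0.07,-0.491,-0.706],1],[[-26.2,0,0],[0.071,-0.491,-0.706],1],[[-26.2,0,0],[0.071,-0.491,-0.706],1],[[-26.2,0,0],[0.071,-0.491,-0.706],1],[[-26.2,0,0],[0.071,-0.491,-0.706],1],[[-26.2,0,0],[0.071,-0.491,-0.706],1],[[-26.2,0,0],[0.071,-0.491,-0.706],1],[[-26.2,0,0],[0.071,-0.491,-0.706],1]]'; python3 - <<'E'
from h import *
now(); rel((.401,-.3115,.024),93.3)
w=cam("wrist"); cv2.imwrite("pics/w1.png",w["image"])
E
```

```text
time_s: 2.22
eef_pos: [0.4006, -0.315, 0.1596]
orientation: [-0.486, 0.513, -0.487, -0.513]
ft_force: [-0.3, 0.3, -0.0]
width: 0.0853
t 2.23 p [ 0.4006 -0.315   0.1596] z 93.09 xaxis [-0.    -0.001 -1.   ] F [-0.31  0.33 -0.02] M [ 0.03 -0.02  0.  ] w 0.0853
turn [-0.21 -0.03 -0.02] shift [ 0.1356 -0.0006  0.0035]
```

View pics/w1.png

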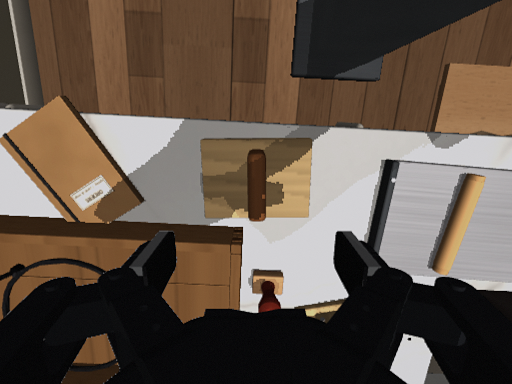

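```bash
python3 - <<'E'
from h import *
np.set_printoptions(precision=4,suppress=True)
w=cam("wrist"); crop(w,190,125,325,230,5.9,"w2.png")
for z in (.055,.016): print(proj(w,(.401,-.3115,z)))
E
```

```text
[260.2335 190.9124]
[259.5948 181.3134]
```

View pics/w2.png

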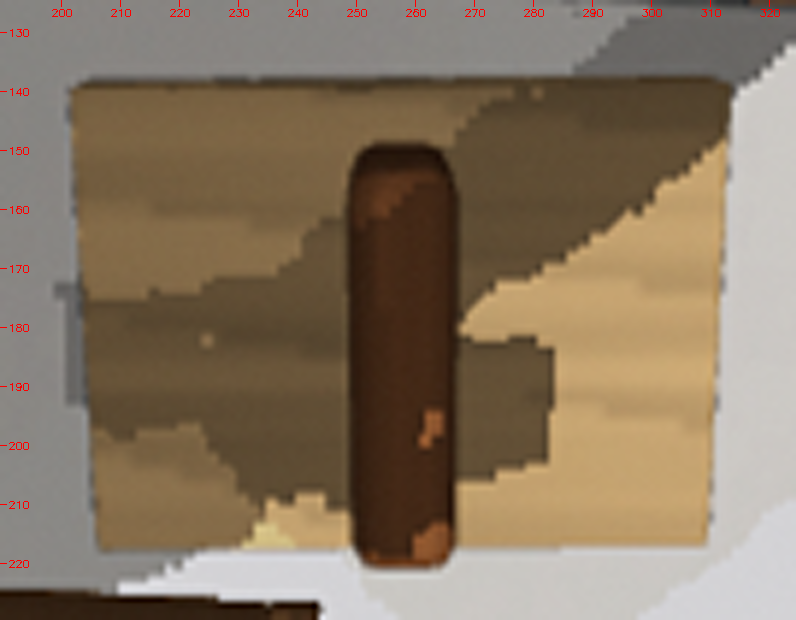

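```bash
python3 - <<'E'
from h import *
rel((.3985,-.3135,.024),93.3)
E
```

```text
turn [-0.19  0.01 -0.04] shift [0.1356 0.0021 0.0005]
```

```bash
python3 -m creep '[[[0,0,0],[0.05,0.002,0],1],[[0,0,0],[0.1,0.002,0],1],[[0,0,0],[0.136,0.002,0],1],[[0,0,0],[0.136,0.002,0],1],[[0,0,0],[0.136,0.002,0],0.1],[[0,0,0],[0.136,0.002,0],0],[[0,0,0],[0.136,0.002,0],0],[[0,0,0],[0.136,0.002,0],0],[[0,0,0],[0.136,0.002,0],0]]' 60; python3 - <<'E'
from h import *
now()
w=cam("wrist"); cv2.imwrite("pics/w3.png",w["image"])
E
```

```text
time_s: 3.45
eef_pos: [0.3992, -0.3144, 0.0245]
orientation: [-0.486, 0.514, -0.486, -0.513]
ft_force: [-0.6, 1.2, 6.1]
width: 0.017
t 3.45 p [ 0.3992 -0.3144  0.0245] z 93.1 xaxis [ 0.001 -0.001 -1.   ] F [-0.64  1.15  6.08] M [0.26 0.01 0.08] w 0.017
```

View pics/w3.png

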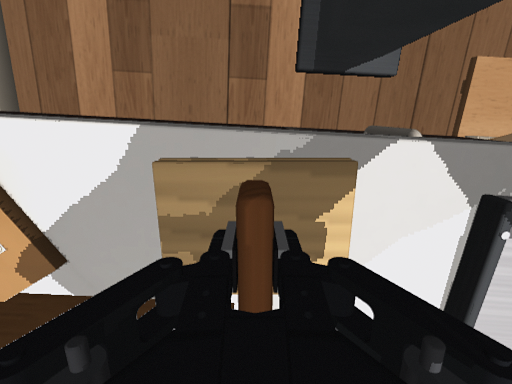

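```bash
python3 - <<'E'
from h import *
rel((.399,-.3144,.10),85.4);rel((.4428,-.059,.075),85.4)
E
```

```text
turn [ 7.7  -0.05  0.03] shift [-0.0755  0.0001  0.    ]
turn [ 7.7  -0.05  0.03] shift [-0.0507 -0.0574  0.2527]
```

```bash
python3 -m creep '[[[0,0,0],[-0.04,0,0],0],[[0,0,0],[-0.075,0,0],0],[[7.7,0,0],[-0.075,-0.012,0.05],0],[[7.7,0,0],[-0.07,-0.024,0.105],0],[[7.7,0,0],[-0.065,-0.036,0.16],0],[[7.7,0,0],[-0.055,-0.048,0.21],0],[[7.7,0,0],[-0.051,-0.0574,0.2527],0],[[7.7,0,0],[-0.051,-0.0574,0.2527],0],[[7.7,0,0],[-0.051,-0.0574,0.2527],0]]'; python3 - <<'E'
from h import *
now(); rel((.4428,-.059,.058),85.4)
w=cam("scene"); crop(w,180,180,350,325,4,"s2.png")
E
```

```text
time_s: 4.62
eef_pos: [0.4427, -0.0592, 0.0751]
orientation: [0.519, -0.48, 0.52, 0.479]
ft_force: [0.7, -0.8, -2.0]
width: 0.0175
t 4.62 p [ 0.4427 -0.0592  0.0751] z 85.43 xaxis [ 0.    -0.001 -1.   ] F [ 0.74 -0.75 -1.99] M [-0.01  0.01  0.  ] w 0.0175
turn [ 0.03 -0.07  0.01] shift [ 0.0171 -0.0001  0.0002]
```

View pics/s2.png

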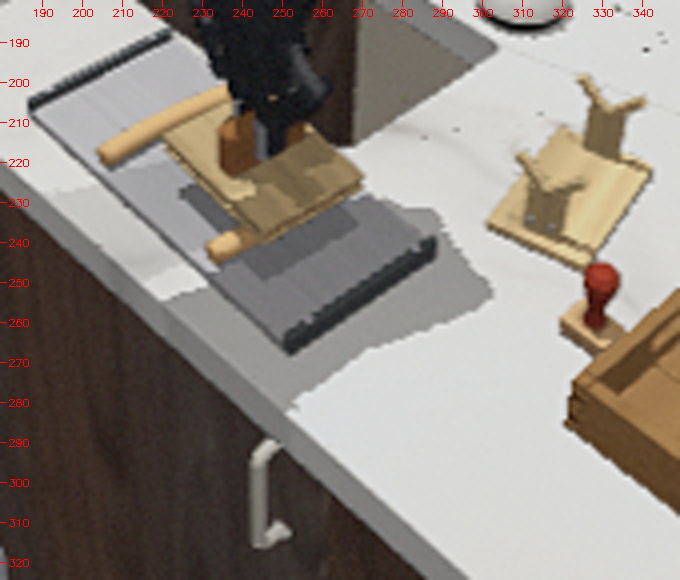

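The scene view shows the board held level above the right spindle at about (245,238), clear of the left one. I'll lower it gently now.

```bash
python3 -m creep '[[[0,0,0],[0.01,0,0],0],[[0,0,0],[0.017,0,0],0],[[0,0,0],[0.0185,0,0],0],[[0,0,0],[0.0195,0,0],0],[[0,0,0],[0.0195,0,0],0]]'; python3 -c "
from h import *
now();now()"
```

```text
time_s: 5.3
eef_pos: [0.4429, -0.0598, 0.0558]
orientation: [0.52, -0.48, 0.52, 0.479]
ft_force: [1.2, -0.1, -1.5]
width: 0.017
t 5.3 p [ 0.4429 -0.0598  0.0558] z 85.36 xaxis [ 0.001 -0.001 -1.   ] F [ 1.22 -0.12 -1.45] M [0.04 0.05 0.02] w 0.017
t 5.3 p [ 0.4429 -0.0598  0.0558] z 85.36 xaxis [ 0.001 -0.001 -1.   ] F [ 1.22 -0.12 -1.45] M [0.04 0.05 0.02] w 0.017
```

```bash
python3 -m creep '[[[0,0,0],[0.0006,0,0],0],[[0,0,0],[0.0006,0,0],0]]'; python3 -c "
from h import *
now()"; python3 -m creep '[[[0,0,0],[0.0004,0,0],0],[[0,0,0],[0.0004,0,0],0]]';python3 -c "
from h import *
now()"
```

```text
time_s: 5.55
eef_pos: [0.443, -0.0598, 0.0553]
orientation: [0.52, -0.48, 0.52, 0.479]
ft_force: [0.0, -0.6, -1.8]
width: 0.0173
t 5.55 p [ 0.443  -0.0598  0.0553] z 85.37 xaxis [ 0.001 -0.001 -1.   ] F [ 0.02 -0.57 -1.81] M [ 0.01 -0.03 -0.02] w 0.0173
time_s: 5.8
eef_pos: [0.443, -0.0597, 0.0549]
orientation: [0.52, -0.48, 0.52, 0.479]
ft_force: [0.1, -0.7, -1.2]
width: 0.0173
t 5.8 p [ 0.443  -0.0597  0.0549] z 85.37 xaxis [ 0.001 -0.001 -1.   ] F [ 0.1  -0.65 -1.15] M [-0.04 -0.03 -0.  ] w 0.0173
```

```bash
python3 -m creep '[[[0,0,0],[0.0003,0,0],0],[[0,0,0],[0.0003,0,0],0]]'; python3 -m creep '[[[0,0,0],[0.0003,0,0],0],[[0,0,0],[0.0003,0,0],0]]';python3 -c "
from h import *
now()"
```

```text
time_s: 6.05
eef_pos: [0.4431, -0.0598, 0.0547]
orientation: [0.52, -0.48, 0.52, 0.479]
ft_force: [0.6, 0.2, -0.3]
width: 0.017
time_s: 6.3
eef_pos: [0.4431, -0.0598, 0.0546]
orientation: [0.52, -0.48, 0.52, 0.479]
ft_force: [-0.4, 0.2, 1.2]
width: 0.0173
t 6.3 p [ 0.4431 -0.0598  0.0546] z 85.37 xaxis [ 0.001 -0.002 -1.   ] F [-0.39  0.24  1.23] M [-0.07  0.2  -0.03] w 0.0173
```

```bash
python3 -m creep '[[[0,0,0],[0.0002,0,-0.003],0],[[0,0,0],[0.0002,0,-0.006],0]]'; python3 -m creep '[[[0,0,0],[0.0001,0,-0.003],0],[[0,0,0],[0.0001,0,-0.006],0]]';python3 -c "
from h import *
now()"
```

```text
time_s: 6.55
eef_pos: [0.4425, -0.066, 0.0545]
orientation: [0.52, -0.48, 0.52, 0.479]
ft_force: [-1.8, 0.7, 2.7]
width: 0.0173
time_s: 6.8
eef_pos: [0.4419, -0.0723, 0.0545]
orientation: [0.52, -0.48, 0.52, 0.479]
ft_force: [-2.8, -0.7, 3.2]
width: 0.0169
t 6.8 p [ 0.4419 -0.0723  0.0545] z 85.36 xaxis [ 0.001 -0.002 -1.   ] F [-2.82 -0.69  3.21] M [ 0.02  0.44 -0.05] w 0.0169
```

```bash
python3 -m creep '[[[0,0,0],[0,0,-0.003],0],[[0,0,0],[0,0,-0.006],0],[[0,0,0],[0,0,-0.009],0]]'; python3 -m creep '[[[0,0,0],[0,0,-0.004],0],[[0,0,0],[0,0,-0.008],0],[[0,0,0],[0,0,-0.012],0]]';python3 -c "
from h import *
now()
w=cam('scene'); crop(w,180,180,350,325,4,'s3.png')"
```

```text
time_s: 7.18
eef_pos: [0.4411, -0.0814, 0.0545]
orientation: [0.52, -0.48, 0.52, 0.479]
ft_force: [-2.1, 0.9, 3.8]
width: 0.017
time_s: 7.55
eef_pos: [0.4399, -0.0936, 0.0545]
orientation: [0.52, -0.48, 0.52, 0.479]
ft_force: [-2.4, 0.7, 3.3]
width: 0.0176
t 7.55 p [ 0.4399 -0.0936  0.0545] z 85.36 xaxis [ 0.    -0.002 -1.   ] F [-2.38  0.69  3.27] M [0.09 0.59 0.06] w 0.0176
```

View pics/s3.png

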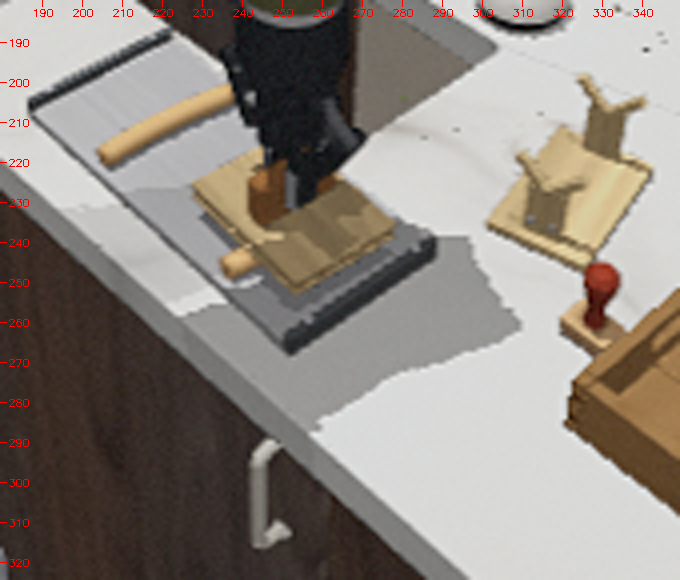

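The spindle's near end has moved from about (232,242) to (237,245), so it is rolling under the board, and the height has stayed level. I'll keep going.

```bash
python3 -m creep '[[[0,0,0],[0,0,-0.005],0],[[0,0,0],[0,0,-0.01],0],[[0,0,0],[0,0,-0.015],0],[[0,0,0],[0,0,-0.02],0]]'; python3 -m creep '[[[0,0,0],[0,0,-0.005],0],[[0,0,0],[0,0,-0.01],0],[[0,0,0],[0,0,-0.015],0],[[0,0,0],[0,0,-0.02],0]]'; python3 -m creep '[[[0,0,0],[0,0,-0.005],0],[[0,0,0],[0,0,-0.01],0],[[0,0,0],[0,0,-0.015],0],[[0,0,0],[0,0,-0.015],0]]';python3 -c "
from h import *
now()
w=cam('scene'); crop(w,180,180,350,325,4,'s4.png')"
```

```text
time_s: 8.1
eef_pos: [0.438, -0.1142, 0.0545]
orientation: [0.519, -0.48, 0.52, 0.479]
ft_force: [-2.6, 0.2, 4.3]
width: 0.0171
time_s: 8.6
eef_pos: [0.436, -0.1344, 0.0544]
orientation: [0.519, -0.48, 0.521, 0.479]
ft_force: [-3.9, 0.8, 5.0]
width: 0.0171
time_s: 9.1
eef_pos: [0.4349, -0.1499, 0.0545]
orientation: [0.519, -0.48, 0.521, 0.479]
ft_force: [-3.6, -0.3, 4.0]
width: 0.017
t 9.1 p [ 0.4349 -0.1499  0.0545] z 85.3 xaxis [-0.001 -0.002 -1.   ] F [-3.6  -0.3   3.99] M [0.12 0.87 0.08] w 0.017
```

View pics/s4.png

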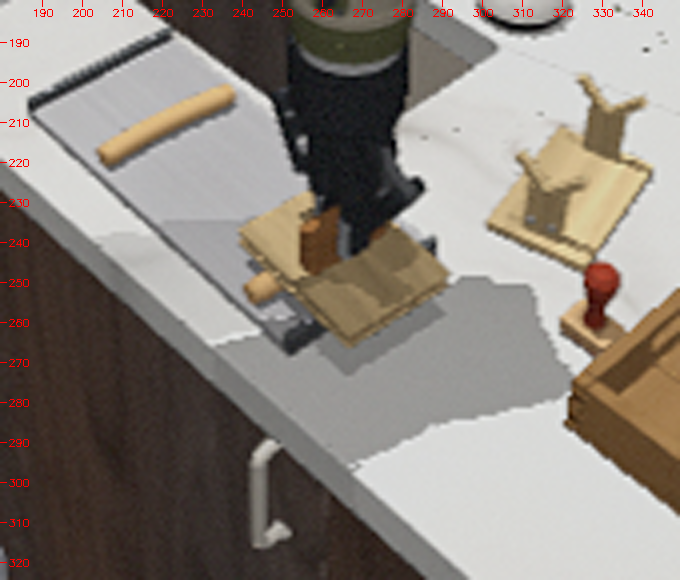

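The near end is now at (244,252), which is about 45 mm of spindle travel, or 0.8 turn. The board stayed at 54.5 mm throughout with about 6 N of press, so spindle R is straight. I'll lift off and go to the left one.

```bash
python3 -c "
from h import *
rel((.443,.028,.075),86.1)"
```

```text
turn [-0.79 -0.12 -0.03] shift [-0.0209  0.0064  0.1777]
```

```bash
python3 -m creep '[[[0,0,0],[-0.01,0,0],0],[[0,0,0],[-0.04,0,0],0],[[-0.8,-0.1,0],[-0.04,0.002,0.05],0],[[-0.8,-0.1,0],[-0.04,0.004,0.1],0],[[-0.8,-0.1,0],[-0.03,0.006,0.15],0],[[-0.8,-0.1,0],[-0.021,0.0064,0.178],0],[[-0.8,-0.1,0],[-0.01,0.0064,0.178],0],[[-0.8,-0.1,0],[-0.002,0.0064,0.178],0],[[-0.8,-0.1,0],[-0.001,0.0064,0.178],0],[[-0.8,-0.1,0],[-0.001,0.0064,0.178],0]]';python3 -c "
from h import *
now()
w=cam('scene'); crop(w,180,180,350,325,4,'s5.png')"
```

```text
time_s: 10.4
eef_pos: [0.4433, 0.0274, 0.0552]
orientation: [0.517, -0.482, 0.517, 0.482]
ft_force: [0.9, -0.2, -2.0]
width: 0.0173
t 10.4 p [0.4433 0.0274 0.0552] z 86.02 xaxis [-0. -0. -1.] F [ 0.87 -0.19 -1.98] M [-0.01  0.01 -0.  ] w 0.0173
```

View pics/s5.png

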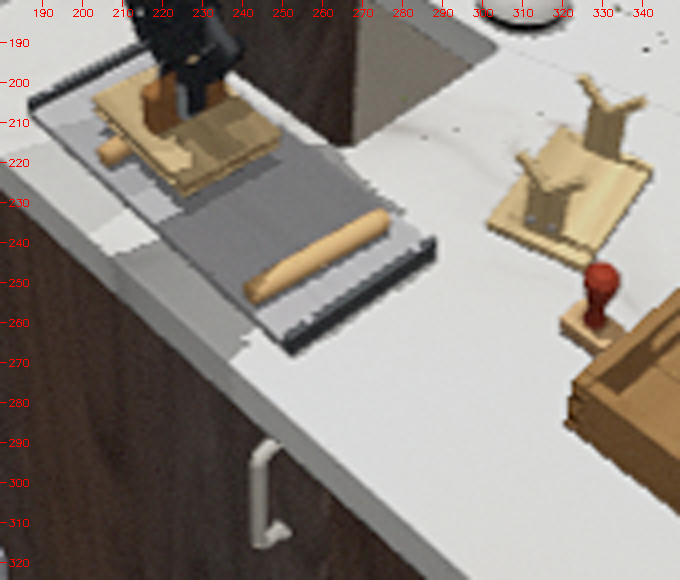

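The right spindle now lies still at (242,252)-(276,213), straight and clear of the stop. The board is over the left one, just above contact.

```bash
python3 -m creep '[[[0,0,0],[0.0005,0,0],0],[[0,0,0],[0.0005,0,0],0]]'; python3 -m creep '[[[0,0,0],[0.0003,0,0],0],[[0,0,0],[0.0003,0,0],0]]'
```

```text
time_s: 10.7
eef_pos: [0.4435, 0.0272, 0.0549]
orientation: [0.517, -0.482, 0.517, 0.482]
ft_force: [0.2, 0.2, -1.6]
width: 0.0169
time_s: 10.95
eef_pos: [0.4435, 0.0272, 0.0547]
orientation: [0.517, -0.482, 0.517, 0.482]
ft_force: [-0.9, -0.4, -1.3]
width: 0.0169
```

```bash
python3 -m creep '[[[0,0,0],[0.0002,0,0],0],[[0,0,0],[0.0002,0,0],0]]'; python3 -m creep '[[[0,0,0],[0.0002,0,0.001],0],[[0,0,0],[0.0001,0,0.002],0]]'
```

```text
time_s: 11.2
eef_pos: [0.4435, 0.0272, 0.0547]
orientation: [0.517, -0.483, 0.517, 0.482]
ft_force: [-1.2, -0.0, 0.7]
width: 0.0169
time_s: 11.45
eef_pos: [0.4437, 0.0292, 0.0547]
orientation: [0.517, -0.483, 0.517, 0.482]
ft_force: [-1.2, 0.6, 2.7]
width: 0.017
```

```bash
python3 -m creep '[[[0,0,0],[-0.0001,0,0.001],0],[[0,0,0],[-0.0002,0,0.002],0]]'; python3 -m creep '[[[0,0,0],[-0.0001,0,0.001],0],[[0,0,0],[-0.0002,0,0.002],0]]'
```

```text
time_s: 11.7
eef_pos: [0.4439, 0.0313, 0.0549]
orientation: [0.517, -0.483, 0.517, 0.482]
ft_force: [-0.7, -0.7, 1.9]
width: 0.0173
time_s: 11.95
eef_pos: [0.444, 0.0333, 0.0551]
orientation: [0.517, -0.483, 0.517, 0.482]
ft_force: [-0.5, -0.5, 1.9]
width: 0.0172
```

```bash
python3 -m creep '[[[0,0,0],[-0.00015,0,0.0015],0],[[0,0,0],[-0.0003,0,0.003],0]]'; python3 -m creep '[[[0,0,0],[-0.00015,0,0.0015],0],[[0,0,0],[-0.0003,0,0.003],0]]'
```

```text
time_s: 12.2
eef_pos: [0.4443, 0.0364, 0.0555]
orientation: [0.517, -0.483, 0.517, 0.482]
ft_force: [-1.2, -0.1, 2.6]
width: 0.0174
time_s: 12.45
eef_pos: [0.4445, 0.0395, 0.0558]
orientation: [0.517, -0.483, 0.517, 0.482]
ft_force: [-0.5, 0.4, 1.8]
width: 0.0175
```

```bash
python3 -m creep '[[[0,0,0],[-0.00012,0,0.0015],0],[[0,0,0],[-0.00025,0,0.003],0]]'
```

```text
time_s: 12.7
eef_pos: [0.4448, 0.0427, 0.056]
orientation: [0.517, -0.483, 0.517, 0.482]
ft_force: [-1.5, -0.4, 2.5]
width: 0.017
```

```bash
python3 -m creep '[[[0,0,0],[-0.0001,0,0.0015],0],[[0,0,0],[-0.0002,0,0.003],0]]'; python3 -m creep '[[[0,0,0],[-0.00007,0,0.0015],0],[[0,0,0],[-0.00014,0,0.003],0]]'
```

```text
time_s: 12.95
eef_pos: [0.445, 0.0458, 0.0563]
orientation: [0.517, -0.483, 0.517, 0.482]
ft_force: [-1.0, 0.1, 1.3]
width: 0.0171
time_s: 13.2
eef_pos: [0.4453, 0.0489, 0.0564]
orientation: [0.517, -0.483, 0.517, 0.482]
ft_force: [-1.1, 0.3, 1.4]
width: 0.017
```

```bash
python3 -m creep '[[[0,0,0],[-0.00004,0,0.0015],0],[[0,0,0],[-0.00008,0,0.003],0]]'; python3 -m creep '[[[0,0,0],[0,0,0.0015],0],[[0,0,0],[-0.00003,0,0.003],0]]'
```

```text
time_s: 13.45
eef_pos: [0.4456, 0.052, 0.0565]
orientation: [0.517, -0.483, 0.517, 0.482]
ft_force: [-1.1, -0.3, 1.7]
width: 0.0172
time_s: 13.7
eef_pos: [0.4458, 0.0551, 0.0566]
orientation: [0.517, -0.483, 0.517, 0.482]
ft_force: [-0.9, 0.2, 2.3]
width: 0.0168
```

```bash
python3 -m creep '[[[0,0,0],[0,0,0.0015],0],[[0,0,0],[0.00003,0,0.003],0]]'; python3 -m creep '[[[0,0,0],[0.00004,0,0.0015],0],[[0,0,0],[0.0001,0,0.003],0]]'
```

```text
time_s: 13.95
eef_pos: [0.4461, 0.0582, 0.0566]
orientation: [0.517, -0.483, 0.517, 0.482]
ft_force: [-0.4, -0.2, 2.2]
width: 0.0173
time_s: 14.2
eef_pos: [0.4463, 0.0613, 0.0565]
orientation: [0.517, -0.483, 0.517, 0.482]
ft_force: [-0.8, -0.4, 3.6]
width: 0.0171
```

```bash
python3 -m creep '[[[0,0,0],[0.00006,0,0.0015],0],[[0,0,0],[0.00013,0,0.003],0]]'; python3 -m creep '[[[0,0,0],[0.0001,0,0.0015],0],[[0,0,0],[0.0002,0,0.003],0]]'
```

```text
time_s: 14.45
eef_pos: [0.4466, 0.0645, 0.0564]
orientation: [0.517, -0.483, 0.517, 0.482]
ft_force: [-0.6, -0.7, 2.8]
width: 0.0174
time_s: 14.7
eef_pos: [0.4469, 0.0676, 0.0562]
orientation: [0.517, -0.483, 0.517, 0.482]
ft_force: [-0.1, -1.0, 3.3]
width: 0.0171
```

```bash
python3 -m creep '[[[0,0,0],[0.0001,0,0.0015],0],[[0,0,0],[0.0002,0,0.003],0]]'; python3 -m creep '[[[0,0,0],[0.00012,0,0.0015],0],[[0,0,0],[0.00025,0,0.003],0]]'
```

```text
time_s: 14.95
eef_pos: [0.4471, 0.0707, 0.056]
orientation: [0.517, -0.483, 0.517, 0.482]
ft_force: [-0.5, -0.0, 2.0]
width: 0.0171
time_s: 15.2
eef_pos: [0.4474, 0.0738, 0.0558]
orientation: [0.517, -0.483, 0.517, 0.482]
ft_force: [-1.3, 0.1, 2.7]
width: 0.0173
```

```bash
python3 -m creep '[[[0,0,0],[0.00014,0,0.0015],0],[[0,0,0],[0.00028,0,0.003],0]]'; python3 -m creep '[[[0,0,0],[0.00014,0,0.0015],0],[[0,0,0],[0.0003,0,0.003],0]]'
```

```text
time_s: 15.45
eef_pos: [0.4477, 0.0769, 0.0555]
orientation: [0.517, -0.483, 0.517, 0.482]
ft_force: [-0.8, 0.2, 1.4]
width: 0.0174
time_s: 15.7
eef_pos: [0.4479, 0.08, 0.0552]
orientation: [0.517, -0.483, 0.517, 0.482]
ft_force: [-0.2, 0.4, 2.1]
width: 0.0172
```

```bash
python3 -m creep '[[[0,0,0],[0.00014,0,0.0015],0],[[0,0,0],[0.00024,0,0.003],0]]'
```

```text
time_s: 15.95
eef_pos: [0.4482, 0.0831, 0.0549]
orientation: [0.517, -0.483, 0.517, 0.482]
ft_force: [-1.0, 0.1, 2.3]
width: 0.017
```

```bash
python3 -m creep '[[[0,0,0],[0,0,0.001],0],[[0,0,0],[-0.00005,0,0.0015],0]]'
```

```text
time_s: 16.2
eef_pos: [0.4482, 0.0847, 0.0549]
orientation: [0.517, -0.483, 0.517, 0.482]
ft_force: [0.2, -0.2, 0.7]
width: 0.0171
```

```bash
python3 -m creep '[[[0,0,0],[-0.0001,0,0.001],0],[[0,0,0],[-0.0002,0,0.0015],0]]'
```

```text
time_s: 16.45
eef_pos: [0.4483, 0.0862, 0.0549]
orientation: [0.517, -0.483, 0.517, 0.482]
ft_force: [-0.3, -0.5, -2.1]
width: 0.0171
```

```bash
python3 -m creep '[[[0,0,0],[0.0002,0,0],0],[[0,0,0],[0.0003,0,0],0]]'; python3 -m creep '[[[0,0,0],[0.0001,0,0.001],0],[[0,0,0],[0.0001,0,0.001],0]]'
```

```text
time_s: 16.7
eef_pos: [0.4483, 0.0862, 0.0547]
orientation: [0.517, -0.483, 0.517, 0.482]
ft_force: [0.3, 0.2, 0.6]
width: 0.0169
time_s: 16.95
eef_pos: [0.4484, 0.0872, 0.0546]
orientation: [0.517, -0.483, 0.517, 0.482]
ft_force: [0.2, 0.0, 1.2]
width: 0.0172
```

```bash
python3 -m creep '[[[0,0,0],[-0.00005,0,0.001],0],[[0,0,0],[-0.0001,0,0.0015],0]]'
```

```text
time_s: 17.2
eef_pos: [0.4485, 0.0887, 0.0548]
orientation: [0.517, -0.483, 0.517, 0.482]
ft_force: [0.6, -0.9, 2.4]
width: 0.017
```

```bash
python3 -m creep '[[[0,0,0],[-0.0001,0,0.001],0],[[0,0,0],[-0.00015,0,0.0015],0]]'
```

```text
time_s: 17.45
eef_pos: [0.4487, 0.0902, 0.0549]
orientation: [0.517, -0.483, 0.517, 0.482]
ft_force: [0.7, -1.1, 1.7]
width: 0.0167
```

```bash
python3 -m creep '[[[0,0,0],[-0.0001,0,0.001],0],[[0,0,0],[-0.0002,0,0.0015],0]]'
```

```text
time_s: 17.7
eef_pos: [0.4488, 0.0917, 0.0552]
orientation: [0.517, -0.483, 0.517, 0.482]
ft_force: [-0.0, -0.4, 1.7]
width: 0.0168
```

```bash
python3 -m creep '[[[0,0,0],[-0.00015,0,0.001],0],[[0,0,0],[-0.0003,0,0.002],0]]'
```

```text
time_s: 17.95
eef_pos: [0.449, 0.0938, 0.0555]
orientation: [0.517, -0.483, 0.517, 0.482]
ft_force: [-0.2, -0.9, 1.9]
width: 0.0172
```

```bash
python3 -m creep '[[[0,0,0],[-0.00015,0,0.001],0],[[0,0,0],[-0.0003,0,0.002],0]]'
```

```text
time_s: 18.2
eef_pos: [0.4491, 0.0959, 0.0558]
orientation: [0.517, -0.483, 0.517, 0.482]
ft_force: [-0.4, -1.5, 0.6]
width: 0.017
```

```bash
python3 -m creep '[[[0,0,0],[-0.00015,0,0.001],0],[[0,0,0],[-0.0003,0,0.002],0]]'
```

```text
time_s: 18.45
eef_pos: [0.4493, 0.0979, 0.0561]
orientation: [0.517, -0.483, 0.517, 0.482]
ft_force: [1.4, 0.2, 0.8]
width: 0.0172
```

```bash
python3 -m creep '[[[0,0,0],[-0.00015,0,0.001],0],[[0,0,0],[-0.0003,0,0.002],0]]'
```

```text
time_s: 18.7
eef_pos: [0.4495, 0.1, 0.0563]
orientation: [0.517, -0.483, 0.517, 0.482]
ft_force: [1.1, -0.2, 0.9]
width: 0.0168
```

```bash
python3 -c "
from h import *
rel((.399,-.3144,.1),93.1);rel((.399,-.3144,.0255),93.1)"
```

```text
turn [-7.06 -0.05  0.12] shift [-0.0434  0.0216 -0.417 ]
turn [-7.06 -0.05  0.12] shift [ 0.0311  0.0218 -0.4169]
```

```bash
python3 -m creep '[[[0,0,0],[-0.005,0,0],0],[[0,0,0],[-0.03,0,0],0],[[-7,0,0],[-0.05,0.022,-0.06],0],[[-7,0,0],[-0.05,0.022,-0.12],0],[[-7,0,0],[-0.05,0.022,-0.18],0],[[-7,0,0],[-0.05,0.022,-0.24],0],[[-7,0,0],[-0.05,0.022,-0.3],0],[[-7,0,0],[-0.05,0.022,-0.36],0],[[-7,0,0],[-0.045,0.022,-0.417],0],[[-7,0,0],[-0.02,0.022,-0.417],0],[[-7,0,0],[0.01,0.022,-0.417],0],[[-7,0,0],[0.025,0.022,-0.417],0],[[-7,0,0],[0.03,0.022,-0.417],0],[[-7,0,0],[0.03,0.022,-0.417],0]]';python3 -c "
from h import *
now()
w=cam('scene'); crop(w,180,180,350,325,4,'s6.png')"
```

```text
time_s: 20.45
eef_pos: [0.399, -0.3144, 0.0269]
orientation: [-0.487, 0.514, -0.486, -0.512]
ft_force: [0.0, 1.2, -1.7]
width: 0.0169
t 20.45 p [ 0.399  -0.3144  0.0269] z 93.06 xaxis [ 0.002 -0.001 -1.   ] F [ 0.04  1.23 -1.67] M [-0.03 -0.01  0.04] w 0.0169
```

View pics/s6.png

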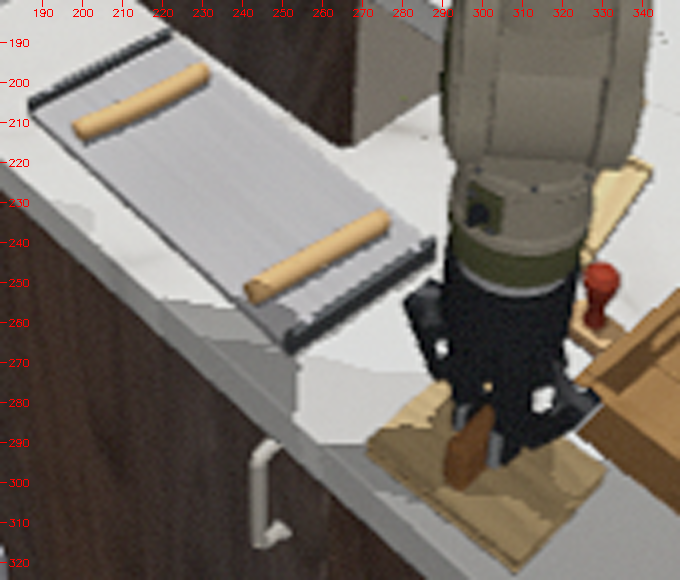

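```bash
python3 -m creep '[[[0,0,0],[0.001,0,0],0],[[0,0,0],[0.002,0,0],0],[[0,0,0],[0.0024,0,0],0]]'; python3 -m creep '[[[0,0,0],[0,0,0],0.5],[[0,0,0],[0,0,0],0.8],[[0,0,0],[0,0,0],0.8],[[0,0,0],[0,0,0],0.8],[[0,0,0],[-0.03,0,0],0.8],[[0,0,0],[-0.08,0,0],0.8],[[0,0,0],[-0.13,0,0],0.8]]'; python3 -c "
from h import *
now()
T=cam('top'); crop(T,210,140,380,250,4.7,'t3.png')
S=cam('scene'); crop(S,180,180,350,325,4,'s7.png')"
```

```text
time_s: 20.88
eef_pos: [0.3995, -0.3148, 0.0252]
orientation: [-0.487, 0.515, -0.486, -0.512]
ft_force: [-0.2, -0.3, -1.1]
width: 0.0171
time_s: 21.75
eef_pos: [0.3988, -0.3142, 0.1564]
orientation: [-0.487, 0.514, -0.486, -0.512]
ft_force: [0.3, -1.0, 0.1]
width: 0.0685
t 21.75 p [ 0.3988 -0.3142  0.1564] z 93.07 xaxis [ 0.003 -0.002 -1.   ] F [ 0.26 -1.04  0.13] M [-0.05 -0.07  0.01] w 0.0685
```

View pics/t3.png

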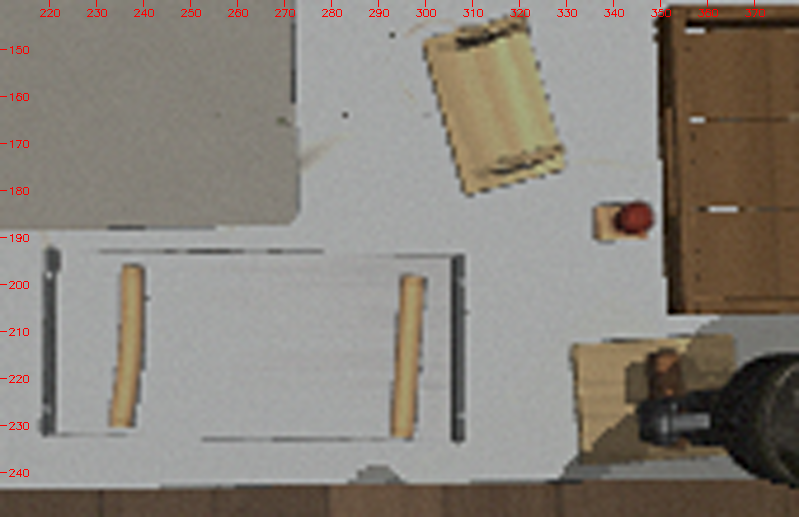

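View pics/s7.png

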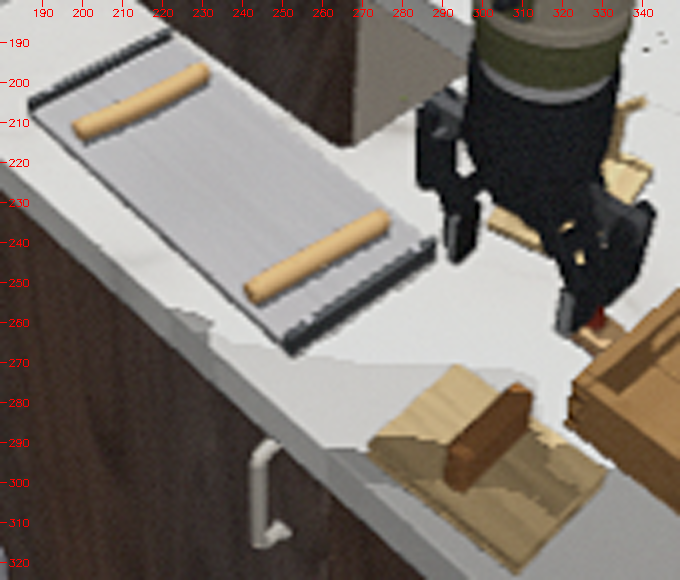

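The board lies flat at its old place. The right spindle runs (297,199)-(295,233) and looks straight. The left one runs (238,196)-(235,231), now bowed the other way.

```bash
python3 - <<'E'
from h import *
T=cam("top");S=cam("scene")
np.set_printoptions(precision=4,suppress=True)
t=lambda X,Y,z: ray(T,210+X/4.7-.5,140+Y/4.7-.5,z)[:2]
s=lambda X,Y,z: ray(S,180+X/4-.5,180+Y/4-.5,z)[:2]
print("R",t(412,276,.021),t(402.5,436,.021),t(407,356,.021), "sc",s(246,294,.021),s(386,219,.021))
print("L",t(132,266,.021),t(122,427,.021),t(130,346,.021), "sc",s(76,132,.021),s(206,72,.021))
# stand V marks
print("V far",t(457,42,.066),t(525,24,.066)," near",t(487,172,.066),t(556,155,.066))
now(); rel((.438,-.1265,.08),85)
E
```

```text
R [ 0.4962 -0.1314] [ 0.3773 -0.1213] [ 0.4365 -0.1261] sc [ 0.3751 -0.1179] [ 0.4959 -0.1323]
L [0.507  0.0786] [0.387  0.0874] [0.4471 0.0807] sc [0.387  0.0899] [0.5055 0.0774]
V far [ 0.6651 -0.1635] [ 0.6776 -0.2136]  near [ 0.5691 -0.1826] [ 0.5807 -0.2331]
t 21.95 p [ 0.3997 -0.3152  0.1563] z 93.07 xaxis [ 0.005 -0.004 -1.   ] F [-0.68 -0.37 -0.47] M [-0.02 -0.   -0.03] w 0.0684
turn [ 8.07 -0.24  0.3 ] shift [ 0.0757 -0.048   0.1867]
```

```bash
python3 -m creep '[[[4,-0.2,0.3],[0.01,-0.016,0.06],0.4],[[8.2,-0.2,0.3],[0.02,-0.03,0.12],0.4],[[8.2,-0.2,0.3],[0.06,-0.045,0.18],0.4],[[8.2,-0.2,0.3],[0.076,-0.046,0.187],0.4],[[8.2,-0.2,0.3],[0.076,-0.046,0.187],0.4]]'; python3 -c "
from h import *
now()
w=cam('wrist'); crop(w,100,60,420,300,2.5,'w4.png',20)
for p in [(.4363,-.126,.021),(.4962,-.1314,.021),(.3765,-.1205,.021)]: print(proj(w,p))
rel((.4363,-.126,.014),84.8)"
```

```text
time_s: 22.58
eef_pos: [0.4333, -0.1239, 0.077]
orientation: [0.52, -0.476, 0.522, 0.48]
ft_force: [0.4, 0.2, -0.1]
width: 0.0342
t 22.57 p [ 0.4333 -0.1239  0.077 ] z 85.03 xaxis [-0.006  0.002 -1.   ] F [ 0.43  0.18 -0.1 ] M [-0.03 -0.06 -0.04] w 0.0342
[252.95666184 211.03169182]
[252.98009201 277.58446915]
[253.0772607  133.89898439]
turn [ 0.15  0.02 -0.2 ] shift [ 0.0644 -0.0019 -0.0004]
```

View pics/w4.png

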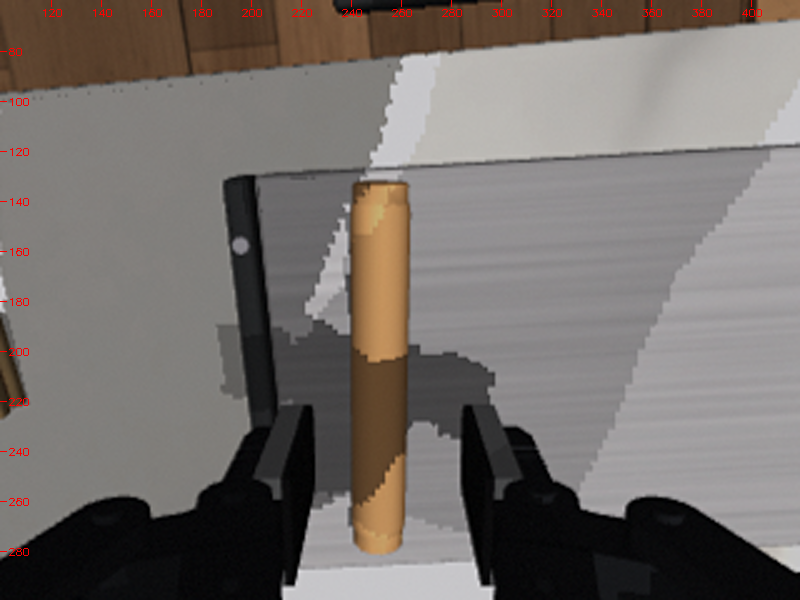

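```bash
python3 -m creep '[[[0,0,-0.2],[0.03,-0.002,0],0.4],[[0,0,-0.2],[0.055,-0.002,0],0.4],[[0,0,-0.2],[0.0625,-0.002,0],0.4],[[0,0,-0.2],[0.0635,-0.002,0],0.4]]'; python3 -c "
from h import *
now()"
```

```text
time_s: 23.12
eef_pos: [0.4366, -0.1265, 0.0152]
orientation: [0.522, -0.477, 0.522, 0.477]
ft_force: [-0.2, 0.3, 0.4]
width: 0.034
t 23.12 p [ 0.4366 -0.1265  0.0152] z 84.87 xaxis [ 0.  0. -1.] F [-0.2   0.3   0.41] M [ 0.   -0.05 -0.05] w 0.034
```

```bash
python3 -m creep '[[[0,0,0],[0.001,0,0],0.4],[[0,0,0],[0.001,0,0],0],[[0,0,0],[0.001,0,0],0],[[0,0,0],[0.001,0,0],0],[[0,0,0],[0.001,0,0],0]]' 30; python3 -c "
from h import *
now()"
```

```text
time_s: 23.75
eef_pos: [0.4374, -0.1271, 0.0151]
orientation: [0.522, -0.478, 0.522, 0.476]
ft_force: [-0.2, -1.0, 6.6]
width: 0.0166
t 23.75 p [ 0.4374 -0.1271  0.0151] z 84.87 xaxis [ 0.002 -0.001 -1.   ] F [-0.22 -0.99  6.65] M [-0.21  0.23 -0.04] w 0.0166
```

```bash
python3 -c "
from h import *
rel((.626,-.199,.15),103.8)"
```

```text
turn [-18.93  -0.08   0.1 ] shift [-0.1345 -0.1945 -0.0549]
```

```bash
python3 -m creep '[[[0,0,0],[-0.01,0,0],0],[[0,0,0],[-0.05,0,0],0],[[0,0,0],[-0.1,0,0],0],[[-9,0,0],[-0.134,-0.05,-0.014],0],[[-18.9,0,0],[-0.134,-0.1,-0.028],0],[[-18.9,0,0],[-0.134,-0.15,-0.042],0],[[-18.9,0,0],[-0.134,-0.1945,-0.055],0],[[-18.9,0,0],[-0.134,-0.1945,-0.055],0],[[-18.9,0,0],[-0.134,-0.1945,-0.055],0]]'; python3 -c "
from h import *
now()
w=cam('wrist'); cv2.imwrite('pics/w5.png',w['image'])
S=cam('scene'); crop(S,230,130,370,270,4,'s8.png')"
```

```text
time_s: 24.88
eef_pos: [0.625, -0.1985, 0.1491]
orientation: [-0.436, 0.556, -0.436, -0.556]
ft_force: [-0.2, -0.7, -1.4]
width: 0.0167
t 24.88 p [ 0.625  -0.1985  0.1491] z 103.78 xaxis [-0. -0. -1.] F [-0.18 -0.69 -1.36] M [-0.04 -0.   -0.01] w 0.0167
```

View pics/w5.png

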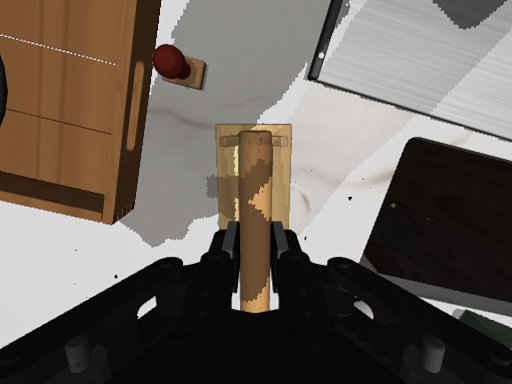

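View pics/s8.png

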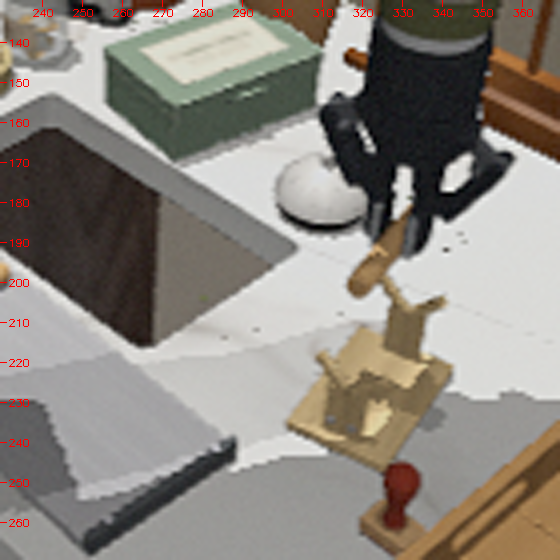

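```bash
python3 -c "
from h import *
np.set_printoptions(precision=4,suppress=True)
w=cam('wrist'); crop(w,195,110,310,240,4.6,'w6.png')
print('stand frame pts foot edge L/R',ray(w,216,125,.01),ray(w,291.5,125,.01))
print('spindle ends',ray(w,254.5,131,.155),ray(w,255.5,313,.155))
a=np.radians(13.8);C=np.array([.6263,-.1995]);e=np.array([np.cos(a),np.sin(a)])
for k in(-.05,.05): print('V bottom',proj(w,(*(C+k*e),.055)))
for k in(-.062,): print('foot end',proj(w,(*(C+k*e),.010)))
"
```

```text
stand frame pts foot edge L/R [ 0.5759 -0.2516  0.01  ] [ 0.5574 -0.1757  0.01  ]
spindle ends [ 0.5645 -0.2131  0.155 ] [ 0.6711 -0.1865  0.155 ]
V bottom [252.9601 139.9768]
V bottom [253.3457 243.0076]
foot end [253.2311 124.3362]
```

View pics/w6.png

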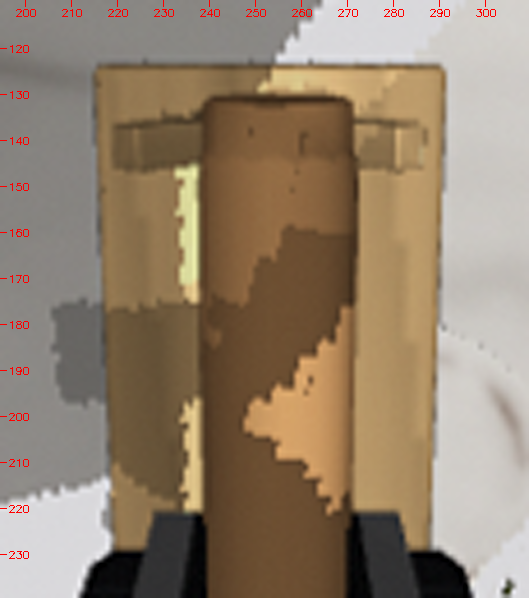

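```bash
python3 -c "
from h import *
rel((.628,-.199,.0625),103.8)"
```

```text
turn [-0.02 -0.08  0.06] shift [ 0.0876 -0.0028 -0.0012]
```

```bash
python3 -m creep '[[[0,0,0],[0.03,-0.003,-0.001],0],[[0,0,0],[0.06,-0.003,-0.001],0],[[0,0,0],[0.075,-0.003,-0.001],0],[[0,0,0],[0.083,-0.003,-0.001],0],[[0,0,0],[0.086,-0.003,-0.001],0],[[0,0,0],[0.086,-0.003,-0.001],0]]'; python3 -c "
from h import *
now()
S=cam('scene'); crop(S,230,130,370,270,4,'s9.png')"
```

```text
time_s: 25.78
eef_pos: [0.6286, -0.199, 0.0649]
orientation: [-0.437, 0.557, -0.436, -0.555]
ft_force: [0.6, -0.2, 0.1]
width: 0.0167
t 25.77 p [ 0.6286 -0.199   0.0649] z 103.78 xaxis [ 0.002 -0.002 -1.   ] F [ 0.56 -0.21  0.09] M [ 0.01 -0.    0.03] w 0.0167
```

View pics/s9.png

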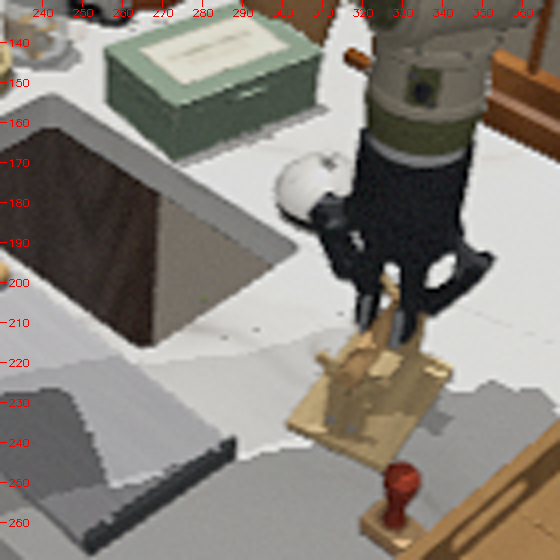

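The spindle end sits in the near V at about (318,222), not yet loaded. I'll lower until it touches.

```bash
python3 -m creep '[[[0,0,0],[0.001,0,0],0],[[0,0,0],[0.002,0,0],0],[[0,0,0],[0.0025,0,0],0]]'; python3 -m creep '[[[0,0,0],[0.0007,0,0],0],[[0,0,0],[0.0007,0,0],0]]'
```

```text
time_s: 26.2
eef_pos: [0.6287, -0.1991, 0.0626]
orientation: [-0.437, 0.558, -0.436, -0.555]
ft_force: [0.4, 0.1, 0.3]
width: 0.0165
time_s: 26.45
eef_pos: [0.6287, -0.1991, 0.0621]
orientation: [-0.437, 0.558, -0.436, -0.555]
ft_force: [-0.5, -0.0, 1.5]
width: 0.0166
```

```bash
python3 -m creep '[[[0,0,0],[0.0002,0,0],0.3],[[0,0,0],[0,0,0],0.45],[[0,0,0],[0,0,0],0.45],[[0,0,0],[0,0,0],0.45],[[0,0,0],[-0.02,0,0],0.45],[[0,0,0],[-0.06,0,0],0.45],[[0,0,0],[-0.11,0,0],0.45],[[0,0,0],[-0.11,0,0],0.45]]'; python3 -c "
from h import *
now()
S=cam('scene'); crop(S,230,130,370,270,4,'s10.png')
w=cam('wrist'); cv2.imwrite('pics/w7.png',w['image'])"
```

```text
time_s: 27.45
eef_pos: [0.6311, -0.2001, 0.1774]
orientation: [-0.437, 0.561, -0.435, -0.552]
ft_force: [-0.6, 0.4, -0.1]
width: 0.0382
t 27.45 p [ 0.6311 -0.2001  0.1774] z 103.79 xaxis [ 0.011 -0.006 -1.   ] F [-0.57  0.42 -0.11] M [ 0.03 -0.06  0.03] w 0.0382
```

View pics/s10.png

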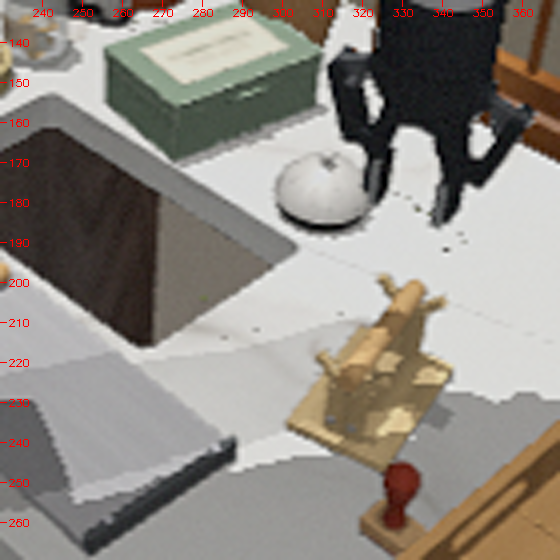

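View pics/w7.png

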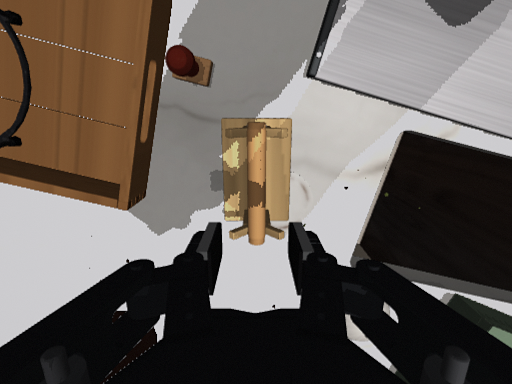

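The spindle lies in both Vs, with ends at (256,123) and (256,245). I'll check its centring along x and work out the move to the bowed one.

```bash
python3 -c "
from h import *
np.set_printoptions(precision=4,suppress=True)
w=cam('wrist'); crop(w,205,105,310,255,4,'w8.png')
a=ray(w,256,123,.068);b=ray(w,257,243,.068);print(a,b,(a+b)/2)
c=ray(w,222,118.5,.01);d=ray(w,291.5,118.5,.01);m=(c+d)/2; print(m, m[:2]+.062*np.array([.971,.2385]))
rel((.446,.0815,.12),85.3)
T=cam('top'); crop(T,210,140,380,250,4.7,'t4.png')"
```

```text
[ 0.5676 -0.213   0.068 ] [ 0.6832 -0.1837  0.068 ] [ 0.6254 -0.1984  0.068 ]
[ 0.5643 -0.2129  0.01  ] [ 0.6245 -0.1981]
turn [18.48 -0.09  0.11] shift [0.0506 0.1101 0.3156]
```

View pics/w8.png

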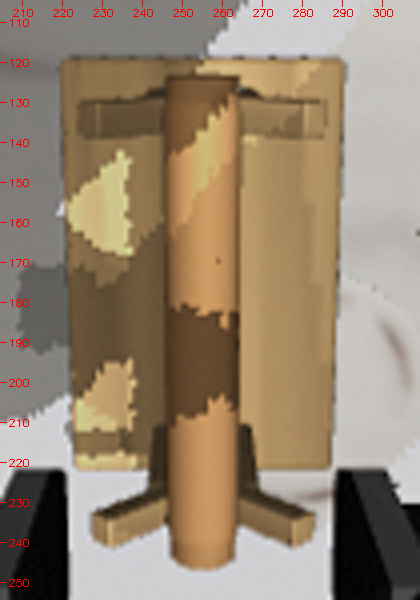

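```bash
python3 -m creep '[[[6,0,0],[0,0.017,0.05],0.45],[[12,0,0],[0,0.035,0.1],0.45],[[18.5,0,0],[0.02,0.055,0.155],0.45],[[18.5,0,0],[0.04,0.075,0.21],0.45],[[18.5,0,0],[0.06,0.095,0.27],0.45],[[18.5,0,0],[0.09,0.11,0.315],0.45],[[18.5,0,0],[0.092,0.11,0.315],0.45],[[18.5,0,0],[0.092,0.11,0.315],0.45]]'; python3 -c "
from h import *
now()
w=cam('wrist'); crop(w,100,60,420,300,2.5,'w9.png',20)
for p in [(.4466,.081,.021),(.507,.0786,.021),(.387,.0874,.021)]: print(proj(w,p))
rel((.4466,.081,.0145),85.2)"
```

```text
time_s: 28.65
eef_pos: [0.4454, 0.0812, 0.0775]
orientation: [0.52, -0.479, 0.52, 0.479]
ft_force: [0.5, 0.3, 0.2]
width: 0.0384
t 28.65 p [0.4454 0.0812 0.0775] z 85.33 xaxis [-0.001 -0.001 -1.   ] F [0.51 0.26 0.24] M [-0.01 -0.03 -0.  ] w 0.0384
[255.38397898 208.07687452]
[258.41920081 274.87056543]
[257.37369117 130.88911037]
turn [ 0.06 -0.06  0.07] shift [0.0637 0.     0.0004]
```

View pics/w9.png

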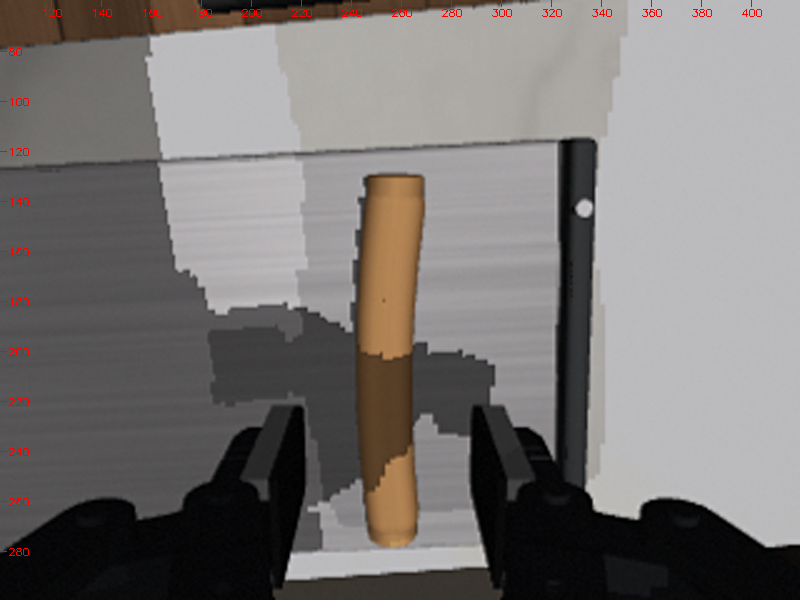

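The bowed spindle lies between the open fingers, its middle at (253,207), bowed to the left, ends at (257,130) and (256,277). I'll descend and grip.

```bash
python3 -m creep '[[[0,0,0],[0.03,0,0],0.45],[[0,0,0],[0.055,0,-0.001],0.45],[[0,0,0],[0.0625,0,-0.001],0.45],[[0,0,0],[0.063,0,-0.001],0.45],[[0,0,0],[0.063,0,-0.001],0.45]]'; python3 -c "
from h import *
now()"
```

```text
time_s: 29.32
eef_pos: [0.4477, 0.0793, 0.0161]
orientation: [0.521, -0.48, 0.52, 0.478]
ft_force: [0.6, 0.3, 0.9]
width: 0.0386
t 29.32 p [0.4477 0.0793 0.0161] z 85.22 xaxis [ 0.003 -0.001 -1.   ] F [0.62 0.29 0.95] M [ 0.05 -0.04 -0.03] w 0.0386
```

```bash
python3 -m creep '[[[0,0,0],[0.0015,0,0],0.45],[[0,0,0],[0.0015,0,0],0],[[0,0,0],[0.001,0,0],0],[[0,0,0],[0.001,0,0],0],[[0,0,0],[0.001,0,0],0]]' 30; python3 -m creep '[[[0,0,0],[-0.005,0,0],0],[[0,0,0],[-0.03,0,0],0],[[0,0,0],[-0.08,0,0],0],[[0,0,0],[-0.12,0,0],0],[[0,0,0],[-0.12,0,0],0]]'; python3 -c "
from h import *
now(); rel((.4375,.3385,.12),98.5)"
```

```text
time_s: 29.95
eef_pos: [0.4477, 0.0794, 0.0152]
orientation: [0.521, -0.48, 0.52, 0.478]
ft_force: [-0.7, 0.3, 1.3]
width: 0.0168
time_s: 30.58
eef_pos: [0.4499, 0.0796, 0.1386]
orientation: [0.523, -0.481, 0.518, 0.476]
ft_force: [0.7, 0.8, -0.5]
width: 0.0167
t 30.57 p [0.4499 0.0796 0.1386] z 85.24 xaxis [ 0.01  -0.001 -1.   ] F [ 0.69  0.76 -0.52] M [0.02 0.01 0.02] w 0.0167
turn [-13.26  -0.08   0.56] shift [0.0182 0.034  0.257 ]
```

```bash
python3 -m creep '[[[-6,0,0],[0,0.007,0.05],0],[[-13,0,0.5],[0,0.014,0.1],0],[[-13,0,0.5],[0,0.02,0.15],0],[[-13,0,0.5],[0,0.028,0.2],0],[[-13,0,0.5],[0.01,0.034,0.257],0],[[-13,0,0.5],[0.018,0.034,0.257],0],[[-13,0,0.5],[0.018,0.034,0.257],0]]'; python3 -c "
from h import *
now()
w=cam('wrist'); cv2.imwrite('pics/w10.png',w['image'])
S=cam('scene'); crop(S,110,110,250,220,5,'s11.png')
rel((.4375,.3385,.016),98.2)"
```

```text
time_s: 31.45
eef_pos: [0.436, 0.3376, 0.1182]
orientation: [-0.461, 0.535, -0.464, -0.535]
ft_force: [-0.3, -0.4, -0.6]
width: 0.0166
t 31.45 p [0.436  0.3376 0.1182] z 98.28 xaxis [-0.002 -0.004 -1.   ] F [-0.31 -0.39 -0.59] M [-0.05  0.   -0.03] w 0.0166
turn [-0.04 -0.13 -0.04] shift [ 0.1036 -0.0006  0.0015]
```

View pics/w10.png

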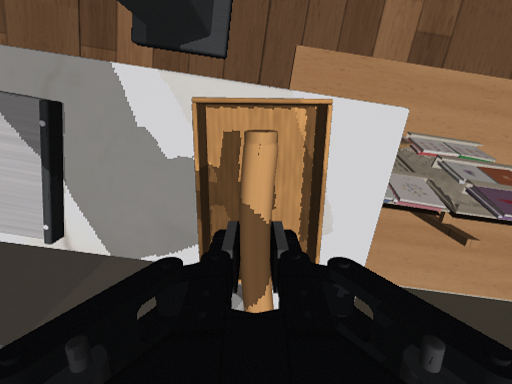

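View pics/s11.png

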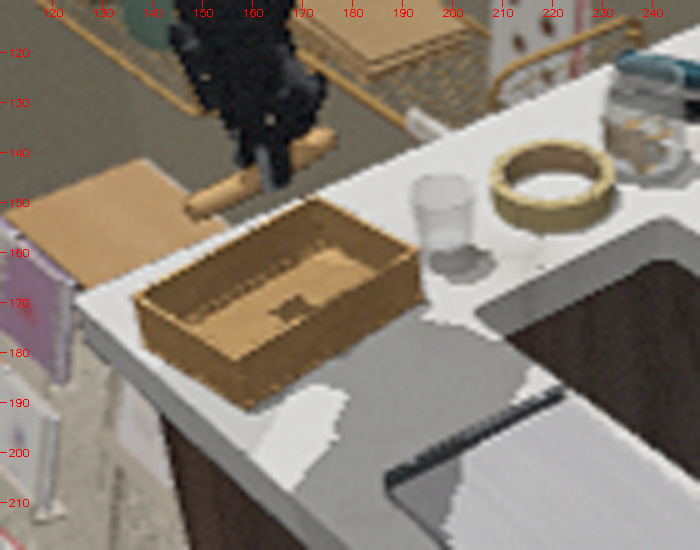

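```bash
python3 -m creep '[[[0,0,0],[0.04,0,0.001],0],[[0,0,0],[0.08,0,0.001],0],[[0,0,0],[0.1,0,0.001],0],[[0,0,0],[0.104,0,0.001],0],[[0,0,0],[0.1045,0,0.001],0],[[0,0,0],[0.1045,0,0.001],0]]'; python3 -c "
from h import *
now()"
```

```text
time_s: 32.3
eef_pos: [0.438, 0.3381, 0.0165]
orientation: [-0.463, 0.535, -0.463, -0.533]
ft_force: [-1.0, -0.2, -0.2]
width: 0.0167
t 32.3 p [0.438  0.3381 0.0165] z 98.13 xaxis [ 0.002 -0.001 -1.   ] F [-1.04 -0.18 -0.22] M [0.   0.03 0.01] w 0.0167
```

```bash
python3 -m creep '[[[0,0,0],[0.002,0,0],0],[[0,0,0],[0.004,0,0],0],[[0,0,0],[0.005,0,0],0]]'; python3 -m creep '[[[0,0,0],[0,0,0],0.3],[[0,0,0],[0,0,0],0.4],[[0,0,0],[0,0,0],0.4],[[0,0,0],[0,0,0],0.4],[[0,0,0],[-0.02,0,0],0.4],[[0,0,0],[-0.06,0,0],0.4],[[0,0,0],[-0.12,0,0],0.4],[[0,0,0],[-0.17,0,0],0.4],[[0,0,0],[-0.17,0,0],0.4],[[0,0,0],[-0.17,0,0],0.4]]'; python3 -c "
from h import *
now()
w=cam('wrist'); cv2.imwrite('pics/w11.png',w['image'])
S=cam('scene'); cv2.imwrite('pics/s12.png',S['image']); T=cam('top'); crop(T,135,130,385,250,3.2,'t5.png')"
```

```text
time_s: 32.67
eef_pos: [0.438, 0.3381, 0.0115]
orientation: [-0.463, 0.535, -0.463, -0.533]
ft_force: [-0.2, -0.5, -0.6]
width: 0.0164
time_s: 33.92
eef_pos: [0.4375, 0.3382, 0.1812]
orientation: [-0.463, 0.535, -0.463, -0.533]
ft_force: [-0.4, 0.2, -0.1]
width: 0.0339
t 33.92 p [0.4375 0.3382 0.1812] z 98.14 xaxis [ 0.002 -0.001 -1.   ] F [-0.45  0.23 -0.12] M [-0.04  0.    0.  ] w 0.0339
```

View pics/w11.png

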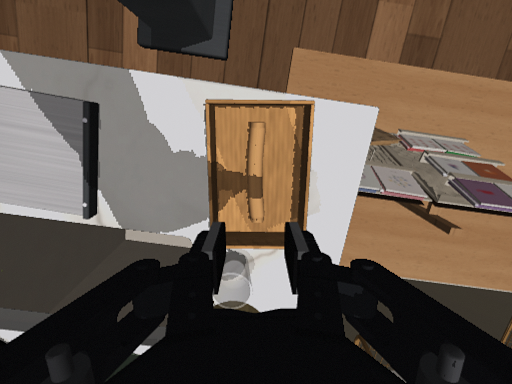

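View pics/s12.png

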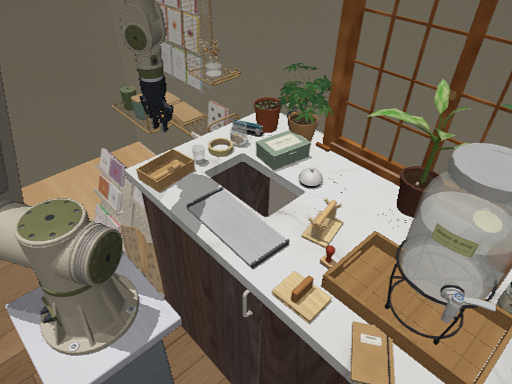

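View pics/t5.png

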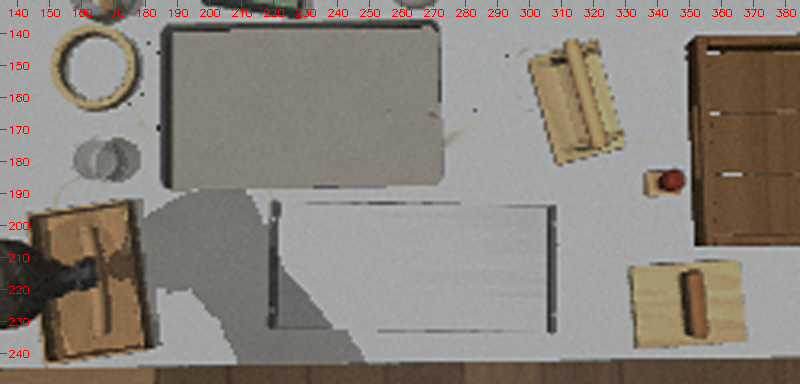

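The bowed spindle lies in the box at (257,172) in the wrist view. The straight one is in both Vs at (324,220) in the scene view. The board is flat at (301,293), and the glass, tape and stamp haven't moved. The gripper is clear of everything, so I'll hand in.

```bash
python3 -c "
from bench import close_job
print(close_job())"
```

```text
the job is handed in; nothing more can be done
None
```

I finished the job and handed it in at about 34 s of the 72 s allowed. The spindle that started on the −y side is straight and now lies in the stand. The +y one is bowed and is in the scrap box. The hand-in gave no verdict.

- **Straight spindle (−y):** I rolled it about 0.8 turn with about 6 N on the board. The board held the same height to within 0.1 mm.
- **Bowed spindle (+y):** I rolled it about 0.6 turn with about 2–6 N, giving way as it lifted. The board rose 1.9 mm, came back down, and was rising again when I stopped. That lift is just under the 2–3 mm stated. At about half a turn the contact went nearly light for a moment, and I corrected it within 0.25 s.
- **Last checks:** The pictures show the straight spindle in both Vs, centred to about 1 mm, and the bowed one lying inside the box. The board is flat where it started, and the glass, tape and stamp look unmoved. The gripper was clear of everything.
- **Disagreements:** The wrist camera placed the board 2–4 mm away from where the top and scene cameras did. I mostly followed the wrist camera there, and the grasp held.

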